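# Stand the iron back on its heel

### The arm

A 6-joint arm with a two-finger parallel gripper is mounted at the origin on a cart in front of the work surface, level with it; the furniture and walls round the work are solid. World frame = base frame: x ahead of the robot, y to its left, z up, the work surface at z = 0. Lengths are in m, angles in rad, forces in N, time in s.
With the tool pointing down it reaches from about 0.4 to 0.825 m from the base axis. Payload 7 kg.
Tool frame: the origin (TCP) lies midway between the tips of the shut fingers; the grasp point (between the pads) lies 19 mm behind it (arm.hold_point_z is the distance from the TCP to the grasp point, in m); z points along the fingers, x is the direction in which the jaws open and shut, and the axes are right-handed (so a half turn about z gives the same grasp; the last joint's range is limited). The gripper opens to 88 mm and grips with 3 to 60 N. Pads are 19 mm wide; open, the fingers measure 130 mm over their backs; the gripper's body (78 mm by 193 mm) begins 47 mm behind the grasp point.
Start: joints at [1.525, 0.359, 0.012, 0, -1.224, -0.288], TCP at [0.221, 0.638, 0.227] pointing down, gripper open.
Joint ranges: [-3.07, 3.07], [-1.43, 2.12], [-1.02, 1.25], [-3.03, 1.67], [-3.05, -0], [-3.03, 3.03]. Speed limits (rad/s): [2.39, 2.39, 3.01, 3.14, 3.14, 3.14].

### API

Orientations are given as [roll, pitch, yaw] about the fixed x, y, z axes, in that order (R = Rz(yaw) Ry(pitch) Rx(roll)).
In Python, from station import readout, viewer, job, arm gives the robot as it stands.
- The arm moves only by the tool apply_moves, never from a script. Its argument "deltas" is text: rows parted by semicolons, each of 4 numbers parted by spaces: the shift along the tool's x, y, z in cm, then the turn about the tool's z in rad. A call has 1 to 10 rows; each row shifts and turns the commanded pose from where the row before left it, along the tool's axes as they then stand; what a row does not reach is not made up. A row lasts 1/8 s, in which the tool goes at most 62.5 mm and 10.7 degrees, less where a joint would pass 70% of its speed; a pose out of reach is approached as far as the arm can. A call is refused whole if a number of a shift passes 6.25 or a number of a turn 0.188, either way. A call with a gripper value outside its range is refused whole. "gripper" is the closure, from -1 (fully open) to 1 (shut), so that 0 is half open, set as the call begins (left out, the last holds). The fingers move at their own pace and stop on an object; "squeeze" is the grip in N (left out, the last holds). Time passes only in rows, so rows that do not move let the fingers close. It gives the time, the measured TCP pose, the force and the opening at its end, in the units of the state.
- readout.get_state(): the state, without advancing time (a new reading comes with each control period).
- viewer.grab_frame(name): name is "side" or "top" or "wrist"; returns a dict with "image" (400x640x3 uint8, red, green, blue), "camera_matrix" (3x3 intrinsics, pixels), "k1" (the pictures are not rectified: a ray, as slopes to the right and down, at radius r is drawn at 1 + k1 r^2 times it, then the intrinsics apply), "cam_to_world" (4x4, takes a point from camera to world coordinates). Camera axes: x right, y up, looking along -z (the intrinsics and any distortion apply to the point x, -y, -z); pixel columns grow to the right and rows downward; lengths in m; the calibration is good to about 2 mm. A picture is of the moment at which its call begins. There is no depth.
- job.job_done(): hands the job in, once; it reports no verdict.
Trained networks look in the newest picture that a camera, given by its name, has taken for a name from the list of things; names that differ only in an ending like _2 or _b are one class to them, and where a whole thing is asked for, a point or a joint stands for the part that bears it (a point fixed in the world has none). Each returns a list of dicts, best first, with "conf" (0 to 1); they miss things now and then, are a little off and sometimes report something else, mostly with a low value. They report only what shows in the picture. A call takes as long as a camera call. They do not tell look-alikes from the thing itself.
- viewer.silhouettes(camera, query): "region" (400x640 bool, what is visible of it) and "extent" ([left, top, width, height] in pixels, round what is visible of it).
The state is a dict: "t": time; "q": joint angles; "qd": joint speeds; "joint_efforts": joint torques, N m; "eef_pos": TCP position; "ee_rot": TCP orientation; "force": force on the tool from outside, world axes, zero at the start; "moment": the same for the moment, N m; "width": finger opening in m.
Only numpy, scipy, OpenCV 4.12 (cv2) and the standard library are available. Lean on these libraries where they do the work, as an engineer would, in place of code of your own. Each camera call takes 0.05 s, during which the arm holds its last target.

### The job

The iron has been left lying flat on its soleplate on the pressing board, and a block of wax lies on the metal iron rest at the end of that board. Using only pushes of the fingertips, never gripping or lifting anything, push the wax over the far edge of the board onto the table, slide the iron back until its heel meets the step of the rest, and then push back on the front of its handle until it tips up and stands by itself on its heel, square on the rest. Leave the other things where they are.

Things in the scene. Friction and masses are not known exactly. Their poses are not given: they have to be found in the camera images.
- pressing_board: Fixed plywood board 460 x 160 mm (x, y), long side across in front of the robot, no rim. Origin: centre of underside; x points along it away from the iron rest (to the robot's left), +y edge nearest the robot. For x > -80 mm: grey pad, top 16 mm above the table. For x = -227 to -80 mm: the iron rest, a steel plate, top 24 mm above the table. So at x = -80 mm an 8 mm step rises to the rest.
- rest_step (a point): Middle of the upper edge of the step between pad and rest (24 mm above the table, at x = -80 mm of the board). Axes as the board's.
- iron: Loose white cordless iron, black handle; 235 long, 108 wide, 134 mm high, 0.64-0.96 kg. Origin: middle of the rear lower edge of the sole, at the heel; x along the sole to the tip, z from the sole up to the handle. It starts flat on the pad, x roughly along the board's x, heel 20-70 mm from the step. Centre of mass 79 mm before the heel, 50 mm above the sole. Friction on the pad about 0.5-0.7.
- handle_front (a point): On the front face of the handle's front post: 178 mm before the heel, 100 mm above the sole, mid-width. That face is upright, flat, 34 mm wide, from 60 to 130 mm above the sole. Pushed here the iron slides; with its heel on the step 5 to 8 N turns it up about the step's upper edge, and past about 62 degrees it falls onto its heel by itself. Axes as the iron's.
- heel_mid (a point): On the iron's flat heel (plane x = 0 of the iron, 128 mm high, 60-95 mm wide, on which it can stand with its x axis up), mid-width, 65 mm above the sole. Axes as the iron's.
- wax_block: Loose yellow beeswax block 36 x 55 x 18 mm (x, y, z), 30 g, lying on the iron rest at any angle. Origin: centre of its underside.
- dye_jar: Bystander: black jar, 116 mm across and 140 mm high, with a stick up to 266 mm, right of the board. Origin: on its underside, 38 mm off the jar's middle, which lies at y = +38 mm.
- glue_pot: Bystander: small white glue bottle, 52 mm across, 51 mm high, beyond the board's far edge, about level with the iron's heel. Origin: centre of its underside.
- cream_pot: Bystander: white pot with dark lid, 70 mm across, 56 mm high, right of the board. Origin: centre of its underside.
- spool: Bystander: wooden spool, 31 mm across, 44 mm high, standing on the pad in the corner beside the tip of the iron. Origin: centre of its underside.
- marker: Bystander: marker pen, 132 mm long, 16 mm thick, lying left of the board. Origin: centre of its underside, y along it.
- brush: Bystander: dark blue paint brush, 225 mm long, 9 mm thick, lying left of the board. Origin: centre of its underside, y along it.
- print_block: Bystander: wooden printing block 48 x 62 x 43 mm with a small grip, on the table at the left, beyond the end of the board. Origin: centre of its underside.
Mind the look-alikes: they are no part of the job. Several things have the shape of the wax_block; the one meant has the colours described above.

How it is judged:
By the outcome, as a careful person would: the job done as asked, in the order asked, and still so for the second after the job is handed in, with the robot touching nothing.
It also fails if it takes over 69 s, if anything falls off the work surface, if the arm or the gripper's body presses on something with over 40 N, if the wrist force passes 120 N, or if a joint passes its speed limit or range.

## Working session

There is one attempt and no reset: what is moved stays moved. The work goes in short steps, Python scripts to look and compute and a tool call to move; the robot and the scene stay as the last step left them, time stands still between calls to the robot, and variables do not carry over. Pictures are saved under pics/ and viewed, and the job is handed in when it is done.

Besides the shell and the picture viewer there is one more tool, called after "Call:" by a JSON object that holds its "api" and its "payload", one argument or row to a line. apply_moves: Moves the arm, as the interface text tells. Its arguments: {"type":"object","properties":{"deltas":{"type":"string"},"gripper":{"type":"number"},"squeeze":{"type":"number"}},"required":["deltas"]}

```bash
ls; mkdir -p pics
cat > h.py <<'E'
import numpy as np, cv2
from station import readout, viewer, job, arm
def grab(cam,fn=None):
    f=viewer.grab_frame(cam)
    if fn: cv2.imwrite('pics/'+fn,f['image'][:,:,::-1])
    return f
def ray(f,u,v):
    K=np.array(f['camera_matrix']);T=np.array(f['cam_to_world'])
    d=np.array([(u-K[0,2])/K[0,0],(v-K[1,2])/K[1,1]]);s=d.copy()
    for _ in range(20): s=d/(1+f['k1']*(s@s))
    r=T[:3,:3]@np.array([s[0],-s[1],-1.]);return T[:3,3],r
def pt(f,u,v,z):
    o,r=ray(f,u,v);return o+r*(z-o[2])/r[2]
def proj(f,p):
    K=np.array(f['camera_matrix']);T=np.array(f['cam_to_world'])
    c=T[:3,:3].T@(np.array(p)-T[:3,3]);s=np.array([c[0],-c[1]])/-c[2]
    s=s*(1+f['k1']*(s@s));return s*[K[0,0],K[1,1]]+[K[0,2],K[1,2]]
E
python3 - <<'E'
from h import *
for c in ['top','side','wrist']:
    f=grab(c,c+'0.png'); print(c,np.round(f['cam_to_world'],3).tolist(),f['k1'])
    for n in ['wax_block','iron','pressing_board','rest_step','glue_pot','spool']:
        print(n,[(round(d['conf'],2),d['extent']) for d in viewer.silhouettes(c,n)])
print(readout.get_state())
E
```

```text
pics
top [[0.013, 0.994, -0.113, 0.349], [-1.0, 0.012, -0.014, -0.013], [-0.012, 0.113, 0.994, 1.574], [0.0, 0.0, 0.0, 1.0]] 0.029928949675045936
wax_block [(0.64, [374.0, 218.0, 20.8, 17.6]), (0.5, [393.7, 161.5, 13.8, 13.5])]
iron [(0.78, [271.7, 204.7, 77.9, 35.0])]
pressing_board [(0.62, [250.2, 195.7, 155.7, 57.9]), (0.5, [313.1, 166.8, 20.8, 18.0])]
rest_step [(0.81, [251.7, 196.4, 155.3, 57.0])]
glue_pot [(0.53, [313.6, 166.9, 21.0, 19.8])]
spool []
side [[0.977, 0.113, -0.181, 0.305], [-0.213, 0.429, -0.878, -0.977], [-0.021, 0.896, 0.443, 0.583], [0.0, 0.0, 0.0, 1.0]] -0.0980518199680009
wax_block [(0.69, [303.5, 234.3, 15.7, 19.0]), (0.6, [380.0, 247.9, 6.9, 7.5])]
iron [(0.69, [285.0, 158.6, 44.2, 69.4])]
pressing_board [(0.64, [265.0, 185.9, 100.1, 88.9])]
rest_step [(0.91, [266.7, 184.7, 97.8, 92.8])]
glue_pot [(0.48, [346.1, 198.2, 16.7, 22.6])]
spool []
wrist [[-0.327, 0.905, 0.274, 0.296], [-0.945, -0.313, -0.095, 0.611], [-0.0, -0.289, 0.957, 0.384], [0.0, 0.0, 0.0, 1.0]] -0.018703790423263277
wax_block []
iron []
pressing_board []
rest_step []
glue_pot []
spool []
{'t': 1.05, 'q': array([ 1.52510681e+00,  3.58585380e-01,  1.18764767e-02,  3.26588876e-06,
       -1.22408174e+00, -2.88119365e-01]), 'qd': array([ 7.84212310e-04, -1.20694883e-04, -3.54970051e-05,  2.87220819e-04,
        3.30495294e-04,  6.21131758e-04]), 'joint_efforts': array([-5.77684696e-04, -5.82387900e+01,  2.93307173e+01,  7.00259998e+00,
        1.24193306e-02, -3.42079022e-05]), 'eef_pos': array([0.22115859, 0.63771225, 0.22656104]), 'ee_rot': array([-3.14159132e+00,  6.32129880e-06, -1.90460410e+00]), 'force': array([-0.25129566,  0.18665545, -0.58992113]), 'moment': array([-0.02825197, -0.05184983, -0.03324187]), 'width': 0.08740703453532926}
```

Run:
```python
import cv2
a=cv2.imread('pics/top0.png')[140:280,210:450]; cv2.imwrite('pics/top0c.png',cv2.resize(a,None,fx=3.3,fy=3.3,interpolation=cv2.INTER_CUBIC))
a=cv2.imread('pics/side0.png')[120:300,230:430]; cv2.imwrite('pics/side0c.png',cv2.resize(a,None,fx=3.3,fy=3.3,interpolation=cv2.INTER_CUBIC))
```

```text
(no output)
```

View pics/top0.png

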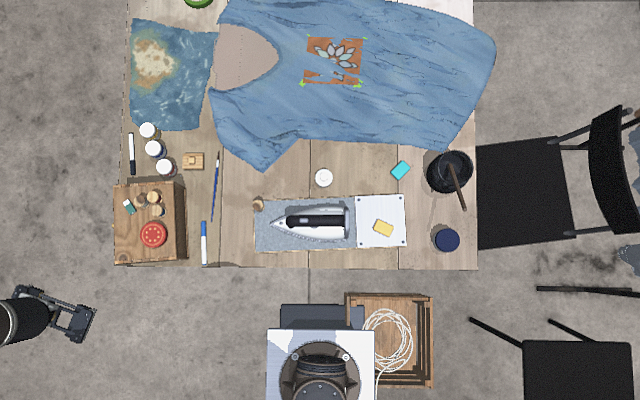

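View pics/top0c.png

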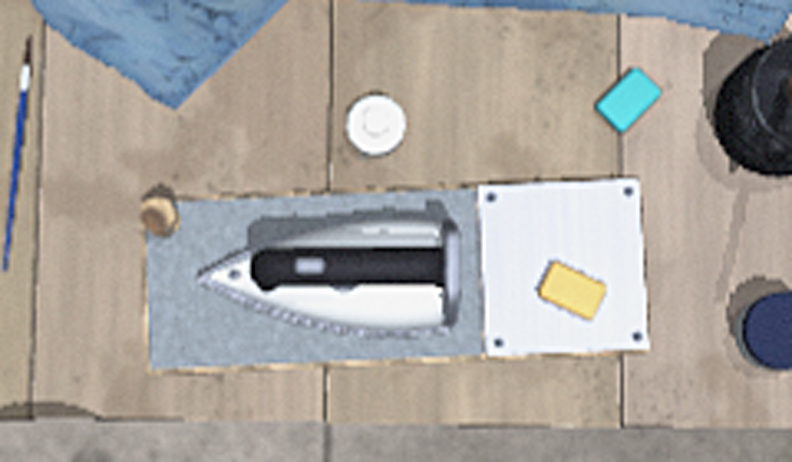

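View pics/side0c.png

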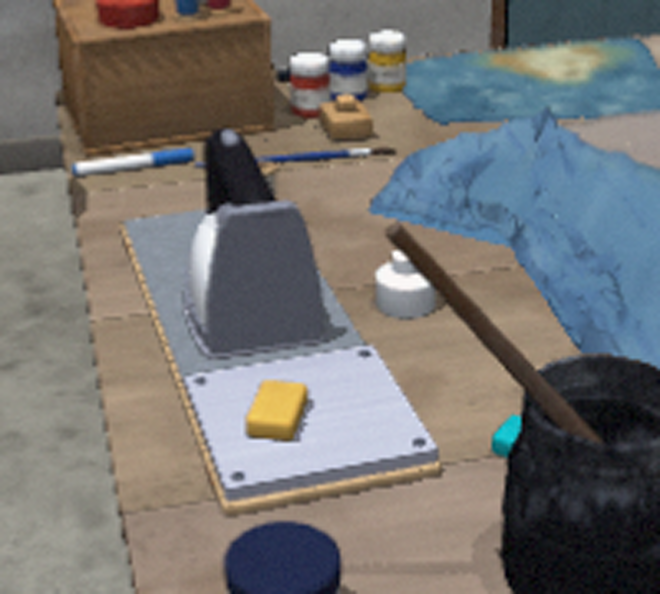

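Run:
```python
from h import *
f=grab('top','top1.png')
def P(U,V,z): return np.round(pt(f,(U+.5)/3.3-.5+210,(V+.5)/3.3-.5+140,z),4)
for n,U,V,z in [('restTL',478,186,.024),('restTR',638,178,.024),('restBR',649,350,.024),('restBL',485,356,.024),('padTL',148,203,.016),('padBL',150,370,.016),
 ('wax1',552,260,.042),('wax2',608,290,.042),('wax3',598,319,.042),('wax4',539,290,.042),('glue',376,125,.05),('teal1',598,105,.018),('teal2',622,131,.018),('spool',157,212,.06),('jar',790,110,.14),('cream',790,328,.056),
 ('irontip',198,280,.018),('heelTop',450,222,.1),('heelBotC',450,332,.02),('handlefrontL',252,267,.146),('handlerear',445,266,.146)]:
    print(n,P(U,V,z))
K=f['camera_matrix'];print(K[0])
```

```text
restTL [ 0.5473 -0.0976  0.024 ]
restTR [ 0.5563 -0.2433  0.024 ]
restBR [ 0.4    -0.2524  0.024 ]
restBL [ 0.3927 -0.1047  0.024 ]
padTL [0.529  0.2049 0.016 ]
padBL [0.3763 0.1988 0.016 ]
wax1 [ 0.4788 -0.1633  0.042 ]
wax2 [ 0.4525 -0.2134  0.042 ]
wax3 [ 0.4264 -0.2044  0.042 ]
wax4 [ 0.4517 -0.1517  0.042 ]
glue [ 0.5984 -0.0039  0.05  ]
teal1 [ 0.6245 -0.2078  0.018 ]
teal2 [ 0.6005 -0.2297  0.018 ]
spool [0.516  0.1905 0.06  ]
jar [ 0.6003 -0.3544  0.14  ]
cream [ 0.4201 -0.3714  0.056 ]
irontip [0.4586 0.157  0.018 ]
heelTop [ 0.5058 -0.0694  0.1   ]
heelBotC [ 0.414  -0.0732  0.02  ]
handlefrontL [0.4611 0.0979 0.146 ]
handlerear [ 0.4639 -0.0637  0.146 ]
[518.06676703   0.         319.24410799]
```

Call:
{"api": "apply_moves", "payload": {
  "deltas": "1.5 -2.9 0 0; 2.7 -5.3 0 0; 2.7 -5.3 0 0; 2.7 -5.3 0 0; 2.7 -5.3 0 0; 2.7 -5.3 0 0; 5.9 -2.05 0 0; 5.9 -2.05 0 0; 5.9 -2.05 0 0; 5.9 -2.05 0 0",
  "gripper": 1
}}

```text
t: 2.35
eef_pos: [0.4495, 0.1469, 0.2269]
ee_rot: [-3.141, 0.001, -1.905]
force: [1.3, -0.8, 0.7]
width: 0.001
```

```bash
cat > plan.py <<'E'
import numpy as np
def rows(yaw,segs):
    # segs: (dx,dy,dz cm, turn)
    out=[]
    for dx,dy,dz,t in segs:
        c,s=np.cos(yaw),np.sin(yaw)
        out.append(f"{dx*c+dy*s:.1f} {dx*s-dy*c:.1f} {-dz:.1f} {t:.3g}"); yaw-=t
    print('; '.join(out)); print(round(yaw,3))
E
python3 -c "
from plan import *
rows(-1.905,[(0,-2.5,0,.187)]*10)
rows(-1.905-1.87,[(-1.5,-2.5,0,.187)]*4+[(0,0,0,.188)])"
```

```text
2.4 -0.8 0.0 0.187; 2.2 -1.2 0.0 0.187; 1.9 -1.6 0.0 0.187; 1.6 -2.0 0.0 0.187; 1.2 -2.2 0.0 0.187; 0.7 -2.4 0.0 0.187; 0.3 -2.5 0.0 0.187; -0.2 -2.5 0.0 0.187; -0.6 -2.4 0.0 0.187; -1.1 -2.3 0.0 0.187
-3.775
-0.3 -2.9 0.0 0.187; -0.8 -2.8 0.0 0.187; -1.3 -2.6 0.0 0.187; -1.8 -2.3 0.0 0.187; 0.0 0.0 0.0 0.188
-4.711
```

Call:
{"api": "apply_moves", "payload": {
  "deltas": "2.4 -0.8 0 0.187; 2.2 -1.2 0 0.187; 1.9 -1.6 0 0.187; 1.6 -2.0 0 0.187; 1.2 -2.2 0 0.187; 0.7 -2.4 0 0.187; 0.3 -2.5 0 0.187; -0.2 -2.5 0 0.187; -0.6 -2.4 0 0.187; -1.1 -2.3 0 0.187"
}}

```text
t: 3.6
eef_pos: [0.4481, -0.103, 0.2268]
ee_rot: [3.141, 0.0, 2.502]
force: [-0.2, 0.0, -0.4]
width: 0.0007
```

Call:
{"api": "apply_moves", "payload": {
  "deltas": "-0.3 -2.9 0 0.187; -0.8 -2.8 0 0.187; -1.3 -2.6 0 0.187; -1.8 -2.3 0 0.187; 0 0 0 0.188; 0 0 0 0"
}}

```text
t: 4.35
eef_pos: [0.3885, -0.2024, 0.2267]
ee_rot: [3.141, 0.0, 1.573]
force: [-0.9, 0.0, 0.3]
width: 0.0002
```

Run:
```python
from h import *
f=grab('wrist','w1.png'); s=readout.get_state(); print(s['q'],s['eef_pos'],s['ee_rot'],s['force'])
import pickle; pickle.dump({k:f[k] for k in ['camera_matrix','k1','cam_to_world']},open('w1.pkl','wb'))
```

```text
[-2.63545293e-02 -4.45353122e-02 -4.78774627e-01  4.94669497e-06
 -1.13604824e+00 -1.53867105e+00] [ 0.38879152 -0.20211711  0.22671741] [3.14108429e+00 2.08268727e-05 1.57656915e+00] [-0.32700944  0.19069122  0.53221219]
```

View pics/w1.png

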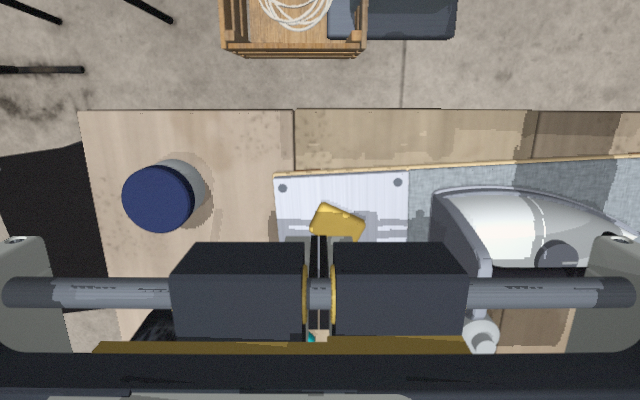

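Run:
```python
import cv2,pickle
a=cv2.imread('pics/w1.png')[160:360,160:480]; cv2.imwrite('pics/w1c.png',cv2.resize(a,None,fx=2.5,fy=2.5,interpolation=cv2.INTER_CUBIC))
print(pickle.load(open('w1.pkl','rb')))
from h import *
g=grab('side'); a=g['image'][100:300,220:440,::-1]; cv2.imwrite('pics/side1c.png',cv2.resize(a,None,fx=3,fy=3,interpolation=cv2.INTER_CUBIC))
```

```text
{'camera_matrix': array([[345.34763114,   0.        , 318.31227021],
       [  0.        , 345.34763114, 194.132645  ],
       [  0.        ,   0.        ,   1.        ]]), 'k1': -0.018703790423263277, 'cam_to_world': array([[-3.00197852e-03, -9.56264135e-01, -2.92489131e-01,
         3.09862238e-01],
       [ 9.99995427e-01, -2.97769612e-03, -5.28227447e-04,
        -2.03220713e-01],
       [-3.65818789e-04, -2.92489380e-01,  9.56268701e-01,
         3.84389345e-01],
       [ 0.00000000e+00,  0.00000000e+00,  0.00000000e+00,
         1.00000000e+00]])}
```

View pics/w1c.png

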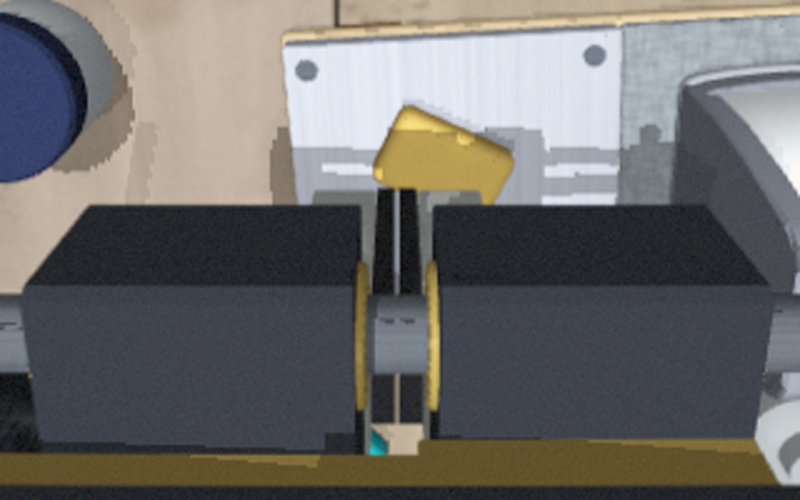

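View pics/side1c.png

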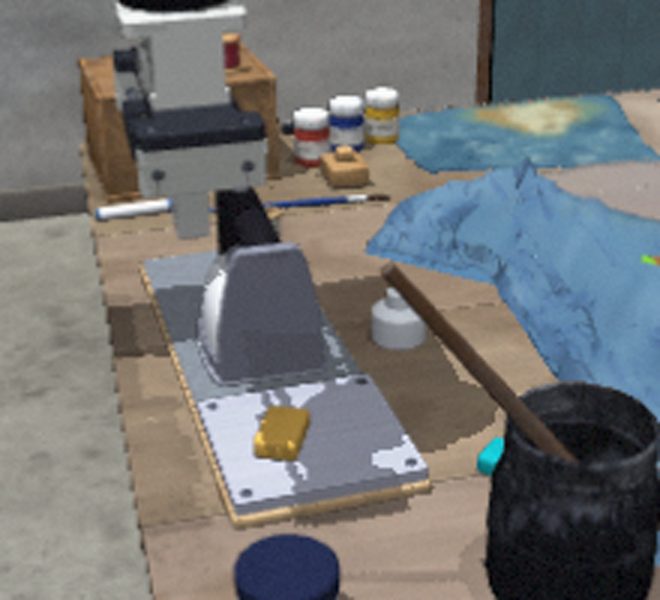

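Run:
```python
import pickle
from h import *
f=pickle.load(open('w1.pkl','rb'))
for n,u,v,z in [('wax near',405,107,.042),('waxright',376,168,.042),('waxleft',512,155,.042),('restBR',284,40,.024),('restBL',620,24,.024),('step@far',620,205,.024),('heelnear',683,90,.02)]:
    print(n,pt(f,u/2.5+160,v/2.5+160,z).round(4))
```

```text
wax near [ 0.424  -0.1992  0.042 ]
waxright [ 0.4516 -0.2114  0.042 ]
waxleft [ 0.4454 -0.1535  0.042 ]
restBR [ 0.3999 -0.2511  0.024 ]
restBL [ 0.3924 -0.1072  0.024 ]
step@far [ 0.4769 -0.1005  0.024 ]
heelnear [ 0.4231 -0.0758  0.02  ]
```

Call:
{"api": "apply_moves", "payload": {
  "deltas": "0 0 4.9 0; 0 0 4.9 0; 0 0 4.9 0; 0 0 3.4 0; 0 0 1.5 0; 0 0 0 0"
}}

```text
t: 5.2
eef_pos: [0.3885, -0.2015, 0.0296]
ee_rot: [-3.139, -0.0, 1.577]
force: [0.3, -0.5, -0.3]
width: 0.0005
```

Run:
```python
from h import *
s=readout.get_state(); print(s['eef_pos'],s['ee_rot'],s['force'])
g=grab('side'); a=g['image'][100:300,220:440,::-1]; cv2.imwrite('pics/side2c.png',cv2.resize(a,None,fx=3,fy=3,interpolation=cv2.INTER_CUBIC))
```

```text
[ 0.38852076 -0.20147817  0.02959877] [-3.13864824e+00 -7.15081949e-05  1.57658600e+00] [ 0.33384141 -0.48361128 -0.2780458 ]
```

View pics/side2c.png

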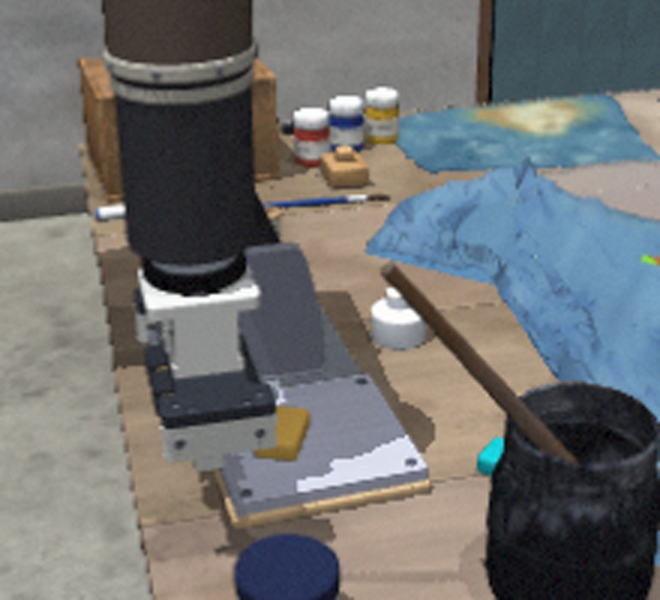

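Call:
{"api": "apply_moves", "payload": {
  "deltas": "0 1.2 0 0; 0 1.0 0 0; 0 1.0 0 0; 0.1 1.0 0 0; 0.1 1.0 0 0; 0.1 0.8 0 0; 0.1 0.8 0 0; 0.1 0.8 0 0; 0 0 0 0"
}}

```text
t: 6.38
eef_pos: [0.466, -0.1965, 0.0305]
ee_rot: [3.141, 0.0, 1.573]
force: [0.1, -0.3, 0.2]
width: 0.0002
```

Run:
```python
from h import *
s=readout.get_state(); print(s['eef_pos'],s['force'])
g=grab('side'); a=g['image'][160:280,270:430,::-1]; cv2.imwrite('pics/side3c.png',cv2.resize(a,None,fx=5,fy=5,interpolation=cv2.INTER_CUBIC))
g=grab('top'); a=g['image'][140:280,210:450,::-1]; cv2.imwrite('pics/top3c.png',cv2.resize(a,None,fx=3.3,fy=3.3,interpolation=cv2.INTER_CUBIC))
```

```text
[ 0.46595229 -0.19646372  0.03052464] [ 0.10832773 -0.25824659  0.17235858]
```

View pics/side3c.png

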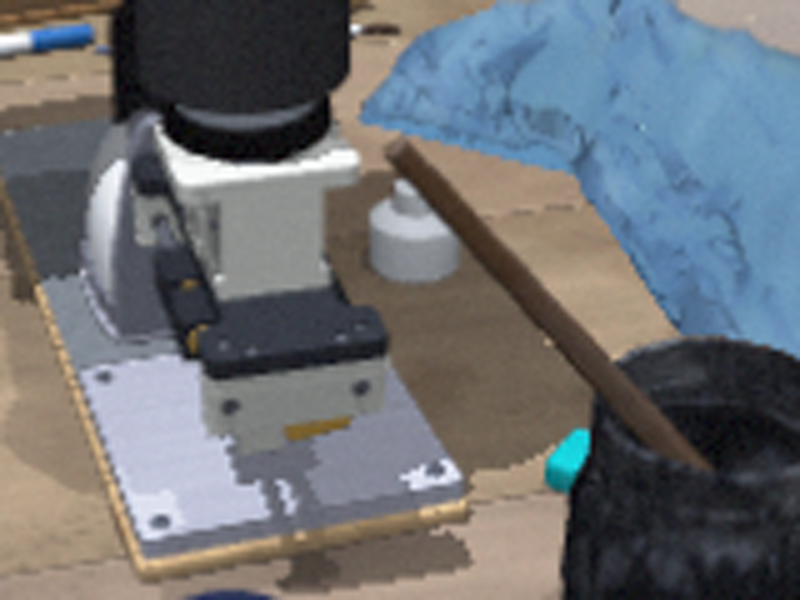

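View pics/top3c.png

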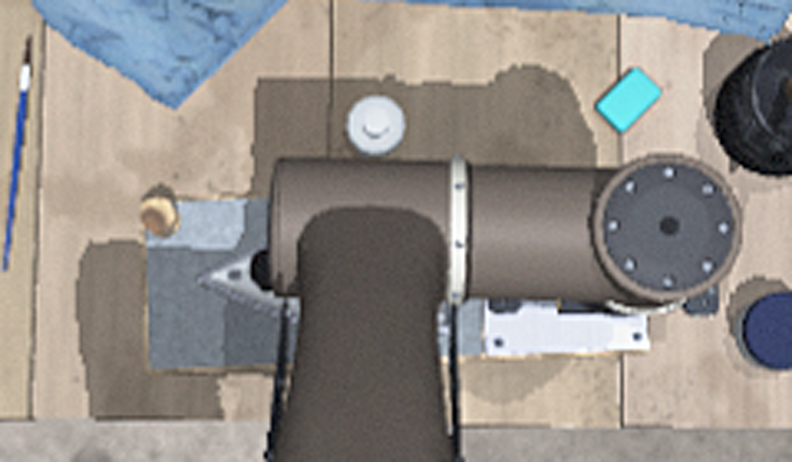

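Run:
```python
from h import *
f=viewer.grab_frame('top')
print('sticktip',pt(f,465,209,.266).round(3),'jarleft',pt(f,427,172,.13).round(3),pt(f,427,172,.07).round(3),'jarright',pt(f,473,172,.13).round(3),'jarnear',pt(f,449,196,.1).round(3))
```

```text
sticktip [ 0.487 -0.363  0.266] jarleft [ 0.604 -0.295  0.13 ] [ 0.615 -0.307  0.07 ] jarright [ 0.605 -0.424  0.13 ] jarnear [ 0.541 -0.363  0.1  ]
```

Call:
{"api": "apply_moves", "payload": {
  "deltas": "0.1 0.8 0 0; 0.1 0.8 0 0; 0.1 0.8 0 0; 0.1 0.8 0 0; 0.1 0.8 0 0; 0.1 0.8 0 0; 0.1 0.8 0 0; 0 0 0 0"
}}

```text
t: 7.52
eef_pos: [0.522, -0.1893, 0.0305]
ee_rot: [3.141, 0.0, 1.573]
force: [0.8, -0.3, 0.3]
width: 0.0005
```

Run:
```python
from h import *
s=readout.get_state(); print(s['eef_pos'],s['force'])
g=grab('side'); a=g['image'][160:280,270:430,::-1]; cv2.imwrite('pics/side4c.png',cv2.resize(a,None,fx=5,fy=5,interpolation=cv2.INTER_CUBIC))
g=grab('wrist','w4.png')
```

```text
[ 0.52196308 -0.18930383  0.03047555] [ 0.80236813 -0.34462059  0.26919229]
```

View pics/side4c.png

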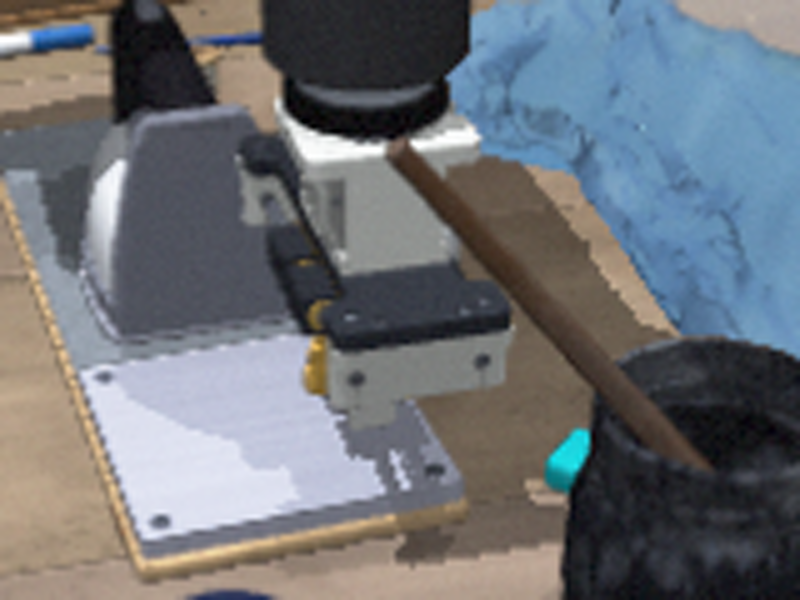

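View pics/w4.png

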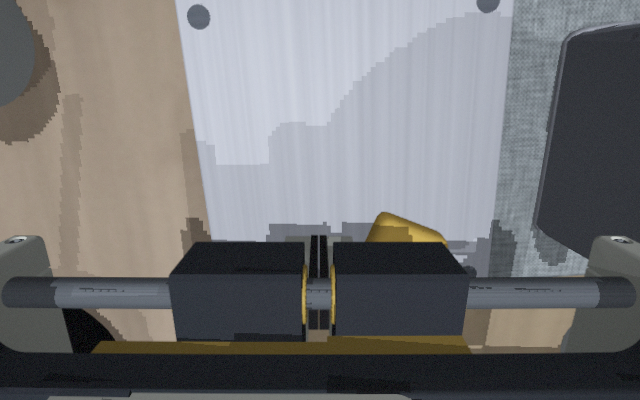

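Call:
{"api": "apply_moves", "payload": {
  "deltas": "0 -2 0 0; 0 -2 -2 0; 0 -3 -5.5 0; 0 -3 -5.5 0; 0 -3 -4 0; 0 -3 0 0; 0 0 0 0"
}}

```text
t: 8.5
eef_pos: [0.3596, -0.1897, 0.201]
ee_rot: [3.139, -0.001, 1.572]
force: [0.3, -0.4, -0.1]
width: 0.0004
```

Run:
```python
from h import *
import pickle
s=readout.get_state(); print(s['eef_pos'],s['force'])
g=grab('side'); a=g['image'][160:280,270:430,::-1]; cv2.imwrite('pics/side5c.png',cv2.resize(a,None,fx=5,fy=5,interpolation=cv2.INTER_CUBIC))
g=grab('wrist','w5.png')
pickle.dump({k:g[k] for k in ['camera_matrix','k1','cam_to_world']},open('w5.pkl','wb'))
```

```text
[ 0.35962819 -0.18968969  0.20101654] [ 0.33488083 -0.43193917 -0.09501093]
```

View pics/side5c.png

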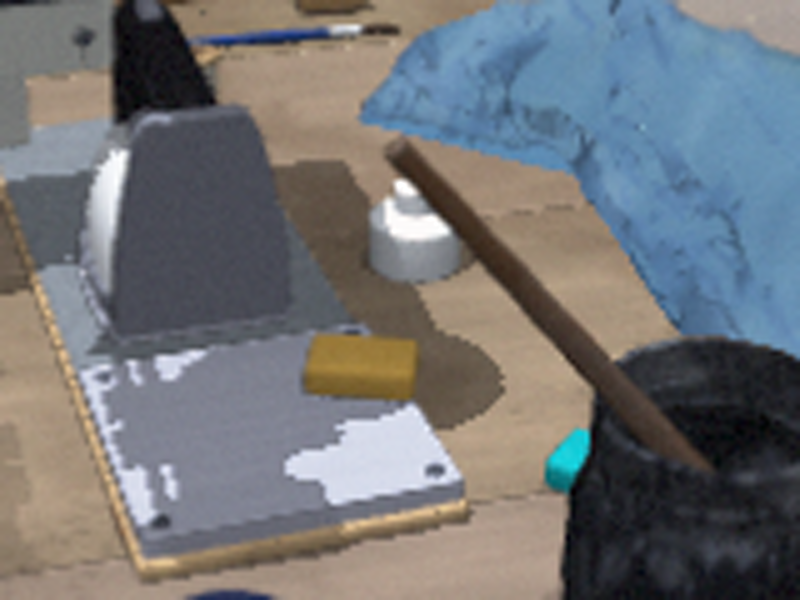

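View pics/w5.png

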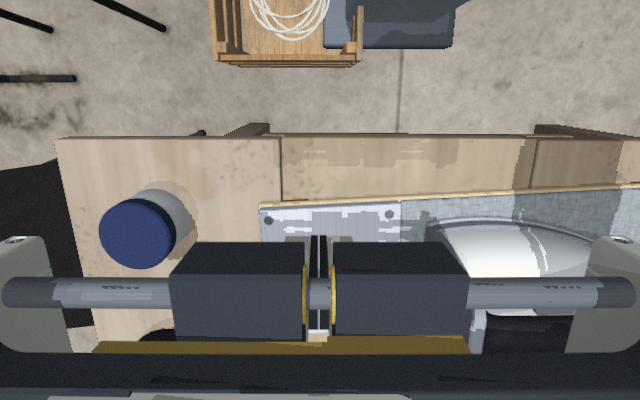

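Run:
```python
from h import *
f=viewer.grab_frame('side')
for n,U,V,z in [('a',317,335,.042),('b',418,341,.042),('c',416,373,.042),('d',305,370,.042),('c0',415,400,.024),('d0',305,394,.024),('restTL',365,330,.024),('restTR',467,488,.024)]:
    print(n,pt(f,(U+.5)/5-.5+270,(V+.5)/5-.5+160,z).round(4))
```

```text
a [ 0.5119 -0.1308  0.042 ]
b [ 0.5597 -0.1489  0.042 ]
c [ 0.5504 -0.177   0.042 ]
d [ 0.4983 -0.1609  0.042 ]
c0 [ 0.5511 -0.1738  0.024 ]
d0 [ 0.4996 -0.1551  0.024 ]
restTL [ 0.5443 -0.104   0.024 ]
restTR [ 0.5538 -0.25    0.024 ]
```

Call:
{"api": "apply_moves", "payload": {
  "deltas": "0 0 0 -0.187; 0 0 0 -0.187; 0 0 0 -0.187; 0 0 0 -0.187; 0 0 0 -0.187; 0 0 0 -0.187; 0 0 0 -0.187; 0 0 0 -0.187; 0 0 0 -0.073; 0 0 0 0"
}}

```text
t: 9.9
eef_pos: [0.3618, -0.1898, 0.1997]
ee_rot: [-3.142, -0.002, 3.142]
force: [0.1, -1.0, -0.6]
width: 0.0006
```

Call:
{"api": "apply_moves", "payload": {
  "deltas": "-3 1.3 0 0; -3 1.3 0 0; -4 1.2 0 0; 0 0 0 0"
}}

```text
t: 10.4
eef_pos: [0.4638, -0.1511, 0.1993]
ee_rot: [-3.141, -0.001, 3.141]
force: [-0.2, 1.0, -0.9]
width: 0.0006
```

Run:
```python
from h import *
s=readout.get_state(); print(s['q'],s['eef_pos'],s['ee_rot'],s['force'])
```

```text
[ 8.95699231e-02  6.95593708e-02 -4.28935695e-01  4.18263714e-04
 -1.07381763e+00 -9.00411593e-02] [ 0.46383084 -0.15105475  0.19932593] [-3.14109042e+00 -1.47723269e-03  3.14132074e+00] [-0.18207599  0.99575402 -0.8686349 ]
```

Call:
{"api": "apply_moves", "payload": {
  "deltas": "0.3 0 4 0; 0.3 0 5 0; 0 0 4.5 0; 0 0 2.4 0; 0 0 1 0; 0 0 0 0"
}}

```text
t: 11.15
eef_pos: [0.4553, -0.1518, 0.0311]
ee_rot: [-3.141, -0.001, 3.141]
force: [0.7, 0.3, 0.2]
width: 0.0003
```

```bash
cat > look.py <<'E'
import sys
from h import *
n=sys.argv[1]
s=readout.get_state(); print(round(s['t'],2),s['eef_pos'].round(4),s['ee_rot'].round(3),s['force'].round(2))
g=grab('side'); a=g['image'][130:280,250:430,::-1]; a=cv2.resize(a,None,fx=4,fy=4,interpolation=cv2.INTER_CUBIC)
cv2.imwrite(f'pics/{n}.png',a)
E
python3 look.py s6
```

```text
11.15 [ 0.4553 -0.1518  0.0311] [-3.141e+00 -1.000e-03  3.141e+00] [0.71 0.31 0.2 ]
```

View pics/s6.png

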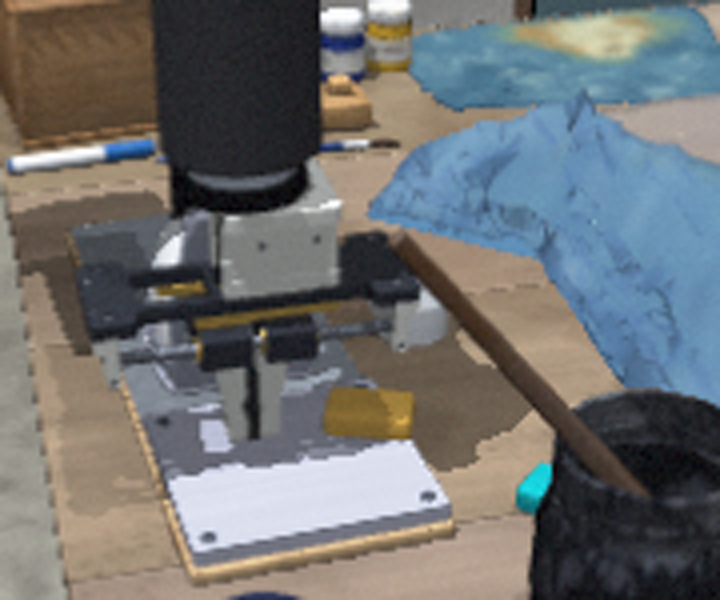

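Call:
{"api": "apply_moves", "payload": {
  "deltas": "-1 0 0 0; -1 0 0 0; -0.8 0 0 0; -0.8 0 0 0; -0.8 0 0 0; -0.8 0 0 0; -0.8 0 0 0; 0 0 0 0"
}}

```text
t: 12.2
eef_pos: [0.5161, -0.1517, 0.0312]
ee_rot: [-3.142, 0.0, -3.141]
force: [0.3, 0.7, -0.0]
width: 0.0004
```

```bash
python3 look.py s7
```

```text
12.2 [ 0.5161 -0.1517  0.0312] [-3.142  0.    -3.141] [ 0.27  0.71 -0.03]
```

View pics/s7.png

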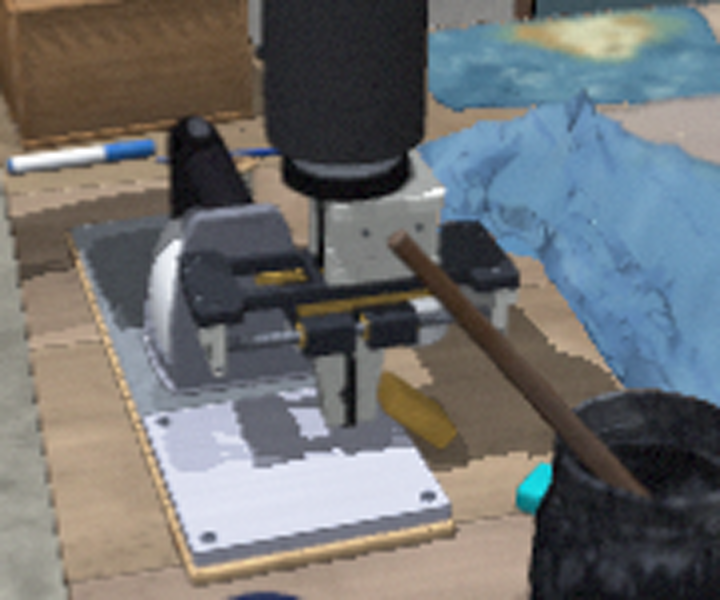

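Call:
{"api": "apply_moves", "payload": {
  "deltas": "-0.8 0 0 0; -0.8 0 0 0; -0.8 0 0 0; -0.8 0 0 0; -0.8 0 0 0; 0 0 0 0; 0 0 0 0"
}}

```text
t: 13.12
eef_pos: [0.5552, -0.1516, 0.0311]
ee_rot: [3.142, -0.0, -3.141]
force: [-0.3, 0.2, 0.2]
width: 0.0
```

```bash
python3 look.py s8
```

```text
13.12 [ 0.5552 -0.1516  0.0311] [ 3.142 -0.    -3.141] [-0.26  0.19  0.16]
```

View pics/s8.png

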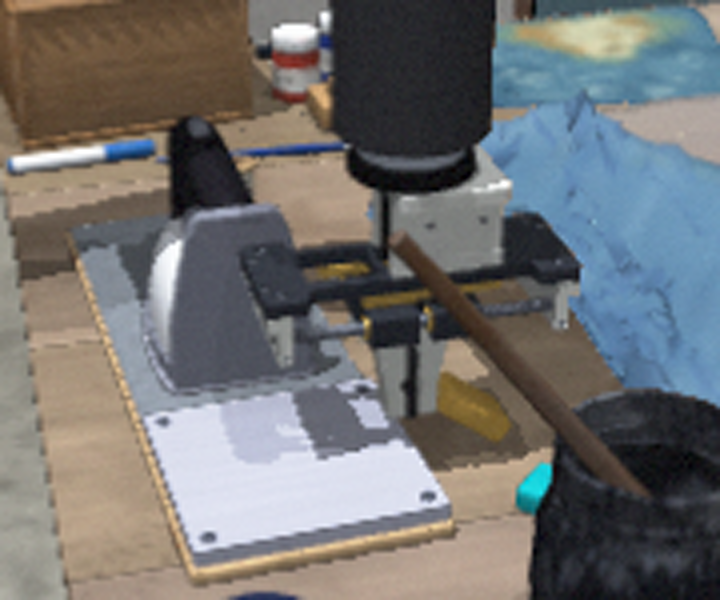

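Call:
{"api": "apply_moves", "payload": {
  "deltas": "0 0 -4 0; 2 0 -5 0; 3 0 -5 0; 3 0 -5 0; 3 0 0 0; 3 0 0 0; 0 0 0 0"
}}

```text
t: 14.05
eef_pos: [0.4136, -0.1517, 0.2219]
ee_rot: [3.141, 0.002, -3.141]
force: [0.5, 0.0, -0.4]
width: 0.0003
```

```bash
python3 look.py s9
python3 - <<'E'
from h import *
g=grab('top'); a=g['image'][140:280,210:450,::-1]; cv2.imwrite('pics/top9c.png',cv2.resize(a,None,fx=3.3,fy=3.3,interpolation=cv2.INTER_CUBIC))
E
```

```text
14.05 [ 0.4136 -0.1517  0.2219] [ 3.141e+00  2.000e-03 -3.141e+00] [ 0.53  0.02 -0.36]
```

View pics/s9.png

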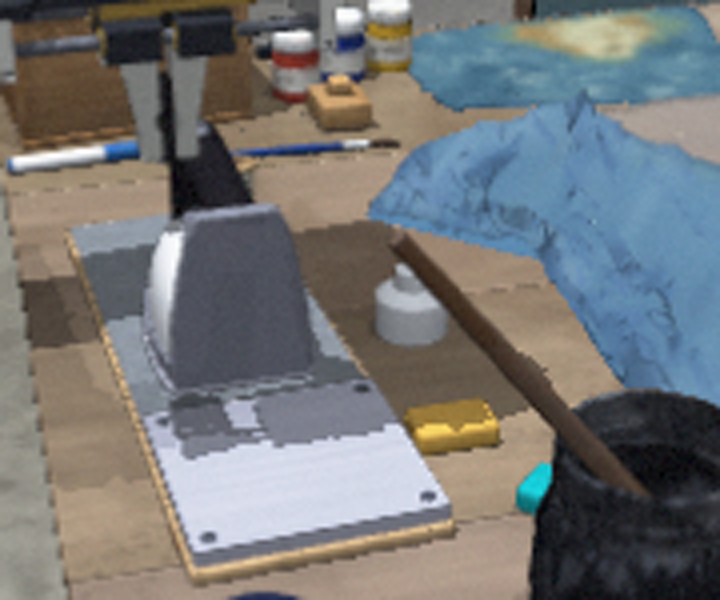

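View pics/top9c.png

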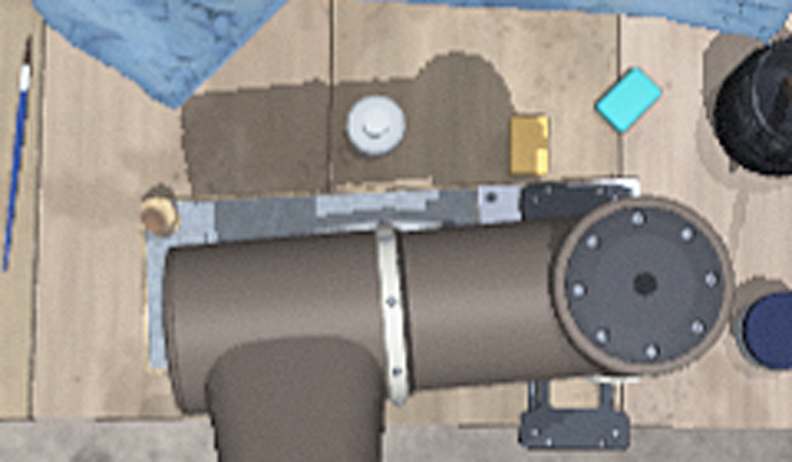

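Call:
{"api": "apply_moves", "payload": {
  "deltas": "-0.8 3 -0.4 0; -0.8 5.5 -0.4 0; -0.8 5.5 -0.4 0; -0.8 5.5 -0.4 0; -0.8 5.5 -0.4 0; -0.6 5.5 0 0; 0 4.5 0 0; 0 0 0 0"
}}

```text
t: 15.15
eef_pos: [0.4618, 0.2014, 0.2403]
ee_rot: [-3.141, -0.001, -3.138]
force: [-0.2, -0.7, -0.2]
width: 0.0001
```

Run:
```python
from h import *
import pickle
s=readout.get_state(); print(s['eef_pos'],s['force'])
g=grab('wrist','w10.png')
pickle.dump({k:g[k] for k in ['camera_matrix','k1','cam_to_world']},open('w10.pkl','wb'))
g=grab('top'); a=g['image'][140:280,210:450,::-1]; cv2.imwrite('pics/top10c.png',cv2.resize(a,None,fx=3.3,fy=3.3,interpolation=cv2.INTER_CUBIC))
```

```text
[0.4617752 0.2013643 0.2403423] [-0.20488843 -0.66317363 -0.16596727]
```

View pics/w10.png

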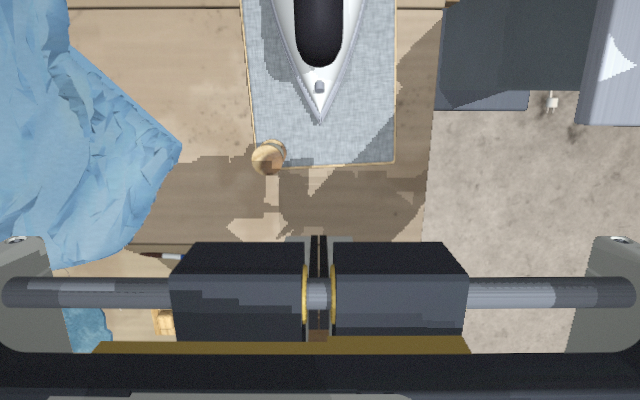

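View pics/top10c.png

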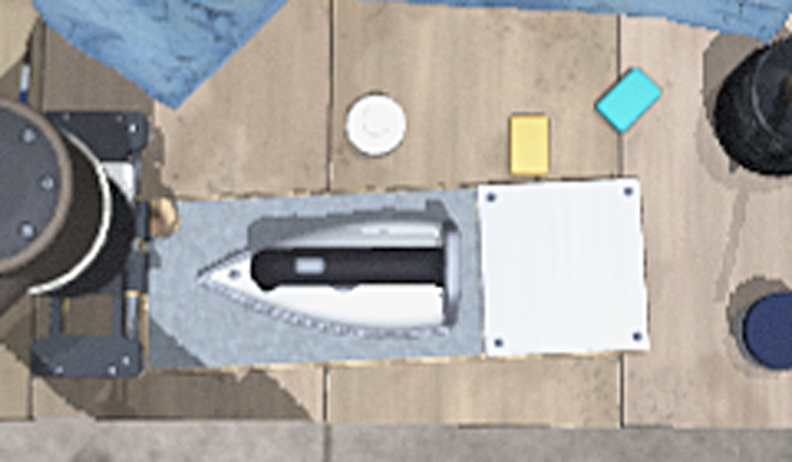

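Run:
```python
import pickle
from h import *
f=pickle.load(open('w10.pkl','rb'))
for n,u,v,z in [('tip',320,123,.02),('hf mid',318,67,.1),('hf mid',318,67,.076),('hf left',298,30,.14),('hf right',345,30,.14),('boardBL',396,162,.016),('button',319,87,.055),('spooltop',266,160,.06)]:
    print(n,pt(f,u,v,z).round(4))
f=viewer.grab_frame('top')
def P(U,V,z): return np.round(pt(f,(U+.5)/3.3-.5+210,(V+.5)/3.3-.5+140,z),4)
for n,U,V,z in [('hfront',251,266,.14),('handle far',262,250,.146),('near',262,286,.146),('rear far',443,248,.146),('rear near',443,284,.146),('heel far',455,221,.06),('heel near',455,327,.06),('tip',199,279,.018)]: print(n,P(U,V,z))
```

```text
tip [0.4606 0.1563 0.02  ]
hf mid [0.4629 0.1042 0.1   ]
hf mid [0.4629 0.1028 0.076 ]
hf left [0.4767 0.0827 0.14  ]
hf right [0.4444 0.0825 0.14  ]
boardBL [0.3748 0.1994 0.016 ]
button [0.4619 0.1194 0.055 ]
spooltop [0.5143 0.1891 0.06  ]
hfront [0.4624 0.0993 0.14  ]
handle far [0.4755 0.0898 0.146 ]
near [0.4452 0.0892 0.146 ]
rear far [ 0.479  -0.0619  0.146 ]
rear near [ 0.4488 -0.0622  0.146 ]
heel far [ 0.511  -0.0754  0.06  ]
heel near [ 0.4168 -0.076   0.06  ]
tip [0.4595 0.1561 0.018 ]
```

Call:
{"api": "apply_moves", "payload": {
  "deltas": "0 0 0 -0.056; 0.3 -2 1 0; 0.3 -2 3 0; 0.3 -2 3.5 0; 0 0 3.5 0; 0 0 2 0; 0 0 0.5 0; 0 0 0 0"
}}

```text
t: 16.3
eef_pos: [0.4557, 0.1372, 0.1065]
ee_rot: [-3.141, 0.0, -3.086]
force: [0.5, -0.2, 0.2]
width: 0.0003
```

```bash
python3 - <<'E'
from h import *
import pickle
s=readout.get_state(); print(s['eef_pos'],s['ee_rot'],s['force'])
g=grab('top'); a=g['image'][140:280,210:450,::-1]; cv2.imwrite('pics/top11c.png',cv2.resize(a,None,fx=3.3,fy=3.3,interpolation=cv2.INTER_CUBIC))
E
python3 look.py s11
```

```text
[0.45574507 0.13715085 0.10653578] [-3.14143945e+00  4.13995675e-05 -3.08616716e+00] [ 0.54052474 -0.20536713  0.16178338]
16.35 [0.456  0.1376 0.107 ] [ 3.141e+00  1.000e-03 -3.086e+00] [0.42 0.29 0.54]
```

View pics/top11c.png

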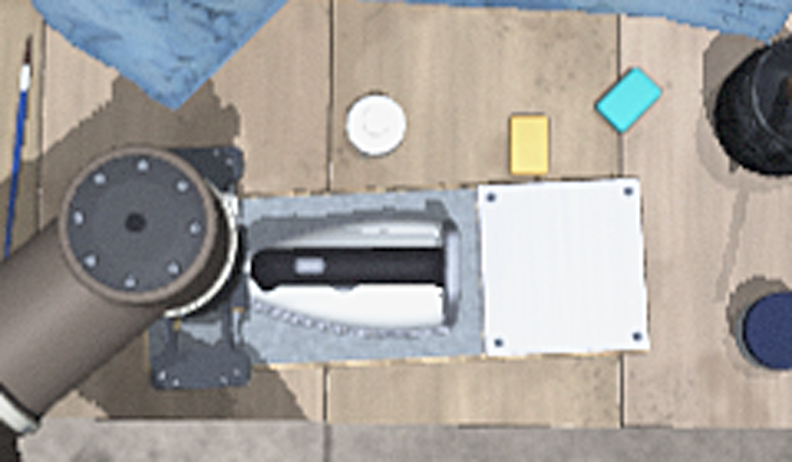

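View pics/s11.png

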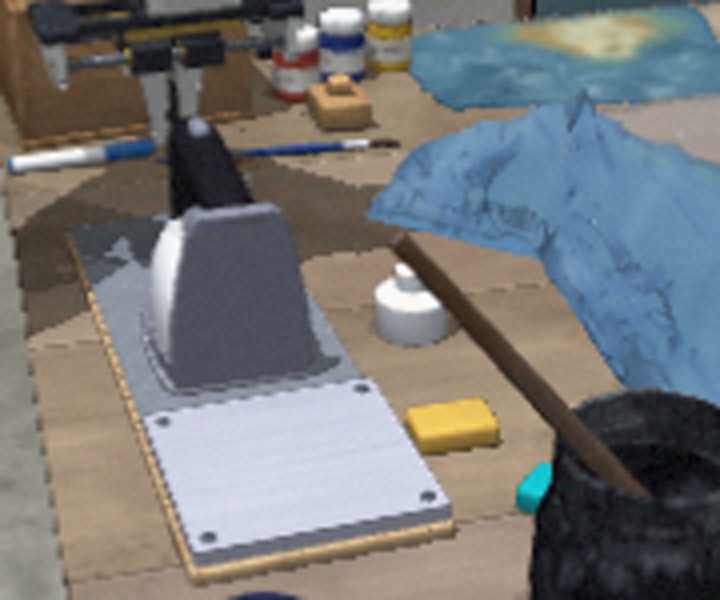

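Call:
{"api": "apply_moves", "payload": {
  "deltas": "0 -0.8 0 0; 0 -0.8 0 0; 0 -0.5 0 0; 0 -0.3 0 0; 0 -0.3 0 0; 0 -0.3 0 0; 0 -0.3 0 0; 0 0 0 0"
}}

```text
t: 17.4
eef_pos: [0.4577, 0.1048, 0.1064]
ee_rot: [-3.142, 0.0, -3.085]
force: [-0.2, 2.1, 0.3]
width: 0.0003
```

Call:
{"api": "apply_moves", "payload": {
  "deltas": "0 -0.3 0 0; 0 -0.3 0 0; 0 -0.3 0 0"
}}

```text
t: 17.77
eef_pos: [0.4581, 0.0959, 0.1064]
ee_rot: [3.141, 0.0, -3.085]
force: [-0.3, 4.6, 2.1]
width: 0.0005
```

```bash
cat > top.py <<'E'
import sys
from h import *
n=sys.argv[1]
s=readout.get_state(); print(round(s['t'],2),s['eef_pos'].round(4),s['ee_rot'].round(3),s['force'].round(2))
g=grab('top'); a=g['image'][180:270,270:420,::-1]; cv2.imwrite(f'pics/{n}.png',cv2.resize(a,None,fx=5,fy=5,interpolation=cv2.INTER_CUBIC))
E
python3 top.py t12; python3 look.py s12
```

```text
17.77 [0.4581 0.0959 0.1064] [ 3.141  0.    -3.085] [-0.3   4.59  2.09]
17.82 [0.4581 0.0955 0.1064] [-3.142  0.    -3.085] [-0.28  2.98 -0.94]
```

View pics/t12.png

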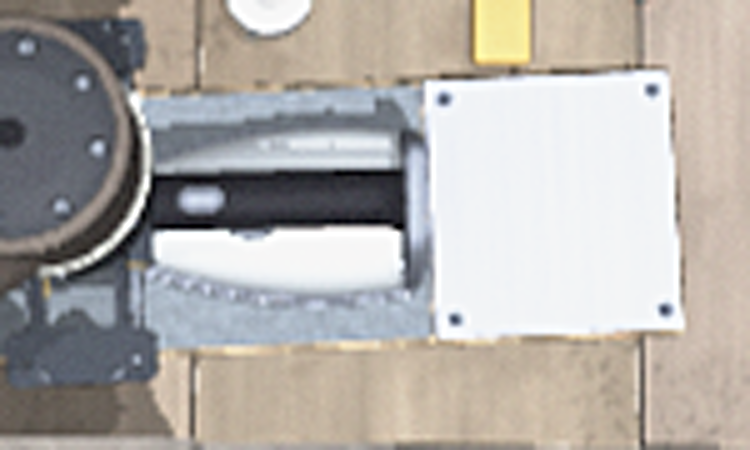

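View pics/s12.png

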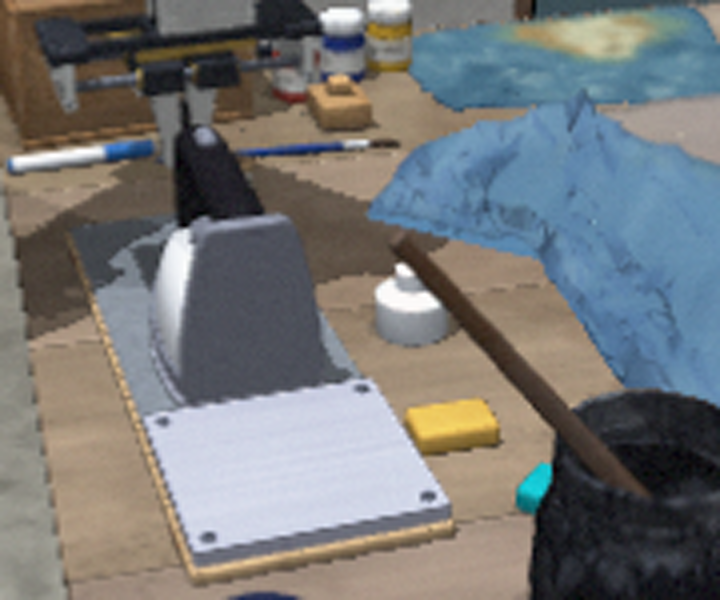

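Call:
{"api": "apply_moves", "payload": {
  "deltas": "0 -0.2 0 0; 0 -0.2 0 0; 0 -0.2 0 0"
}}

```text
t: 18.25
eef_pos: [0.4584, 0.0899, 0.1063]
ee_rot: [3.141, 0.0, -3.085]
force: [-0.9, 5.4, 1.5]
width: 0.0007
```

Call:
{"api": "apply_moves", "payload": {
  "deltas": "0 -0.2 0 0"
}}

```text
t: 18.38
eef_pos: [0.4586, 0.0881, 0.1064]
ee_rot: [3.141, 0.0, -3.085]
force: [-4.3, 14.0, 6.4]
width: 0.0004
```

```bash
python3 top.py t13; python3 look.py s13
```

```text
18.38 [0.4586 0.0881 0.1064] [ 3.141  0.    -3.085] [-4.32 13.97  6.45]
18.43 [0.4585 0.0882 0.1064] [ 3.141  0.    -3.085] [-1.    7.17  1.92]
```

View pics/t13.png

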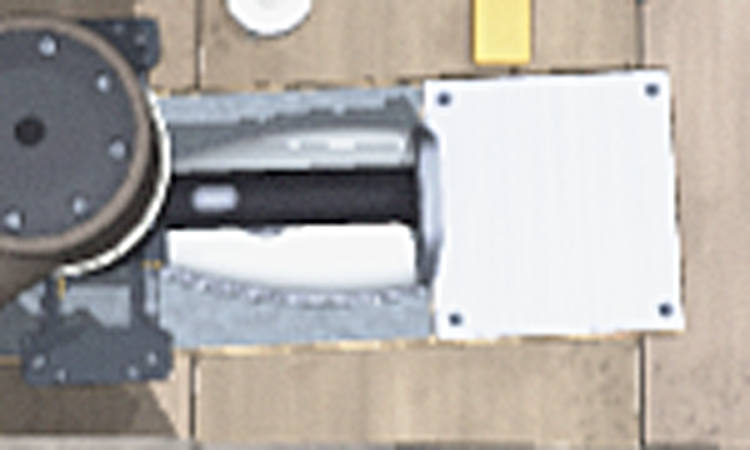

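View pics/s13.png

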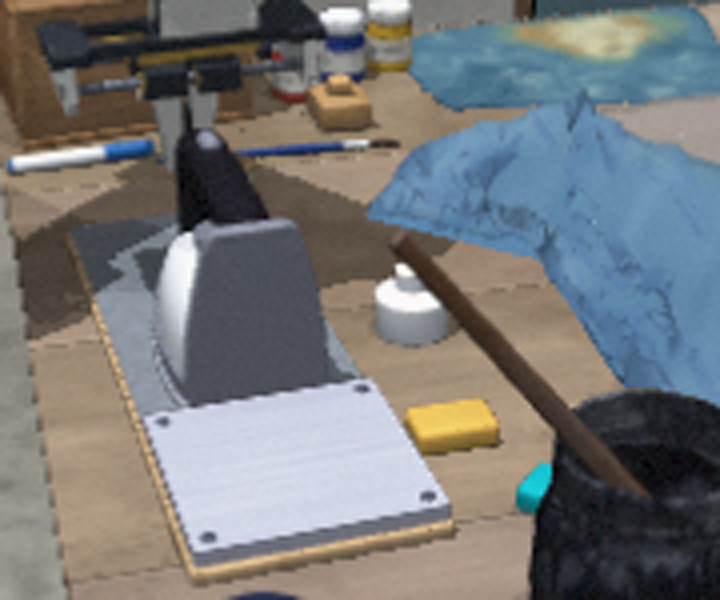

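Run:
```python
import numpy as np
th=[0,2,5,8,11,14,17,20,23,26,29,32,35,38,41,44,47,50,52,54,56,58,60,62,64,66,68]
p=None;S=Z=0
for t in th:
    a=np.radians(t);h=82.4+min(t,20)/20*8
    s=178*np.cos(a)-h*np.sin(a); z=178*np.sin(a)+h*np.cos(a)
    if p: print(t, f"{(s-p[0])/10:.2f} {-(z-p[1])/10:.2f}", 's',round(s,1),'z',round(z+24,1))
    p=(s,z)
```

```text
2 -0.30 -0.70 s 175.0 z 113.4
5 -0.50 -1.02 s 170.0 z 123.6
8 -0.56 -0.99 s 164.4 z 133.5
11 -0.62 -0.96 s 158.2 z 143.2
14 -0.67 -0.93 s 151.4 z 152.4
17 -0.73 -0.89 s 144.1 z 161.3
20 -0.78 -0.85 s 136.3 z 169.8
23 -0.78 -0.69 s 128.5 z 176.8
26 -0.82 -0.65 s 120.4 z 183.3
29 -0.85 -0.61 s 111.9 z 189.4
32 -0.88 -0.56 s 103.0 z 195.0
35 -0.91 -0.52 s 94.0 z 200.1
38 -0.93 -0.47 s 84.6 z 204.8
41 -0.96 -0.42 s 75.0 z 209.0
44 -0.98 -0.37 s 65.2 z 212.7
47 -1.00 -0.32 s 55.3 z 215.8
50 -1.01 -0.26 s 45.2 z 218.5
52 -0.68 -0.15 s 38.4 z 219.9
54 -0.69 -0.12 s 31.5 z 221.1
56 -0.69 -0.10 s 24.6 z 222.1
58 -0.69 -0.07 s 17.7 z 222.9
60 -0.70 -0.05 s 10.7 z 223.4
62 -0.70 -0.03 s 3.7 z 223.6
64 -0.70 -0.00 s -3.2 z 223.6
66 -0.70 0.02 s -10.2 z 223.4
68 -0.70 0.05 s -17.1 z 222.9
```

Call:
{"api": "apply_moves", "payload": {
  "deltas": "0 -0.4 -0.5 0; 0 -0.5 -0.9 0; 0 -0.6 -1 0; 0 -0.6 -1 0"
}}

```text
t: 18.98
eef_pos: [0.4588, 0.0665, 0.1401]
ee_rot: [-3.141, -0.002, -3.085]
force: [-1.2, 3.5, -1.6]
width: 0.0005
```

```bash
python3 look.py s14
```

```text
18.98 [0.4588 0.0665 0.1401] [-3.141e+00 -2.000e-03 -3.085e+00] [-1.19  3.52 -1.57]
```

View pics/s14.png

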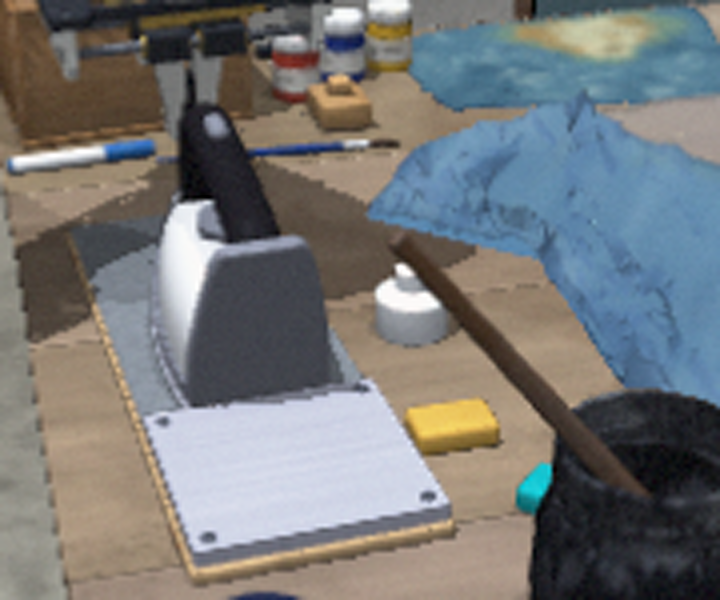

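Call:
{"api": "apply_moves", "payload": {
  "deltas": "0 -0.65 -1 0; 0 -0.7 -0.95 0; 0 -0.75 -0.9 0; 0 -0.8 -0.75 0; 0 -0.8 -0.65 0; 0 -0.85 -0.6 0"
}}

```text
t: 19.77
eef_pos: [0.4623, 0.021, 0.1893]
ee_rot: [3.142, 0.0, -3.085]
force: [0.1, 2.1, 0.4]
width: 0.0008
```

```bash
python3 look.py s15
```

```text
19.77 [0.4623 0.021  0.1893] [ 3.142  0.    -3.085] [0.11 2.13 0.42]
```

View pics/s15.png

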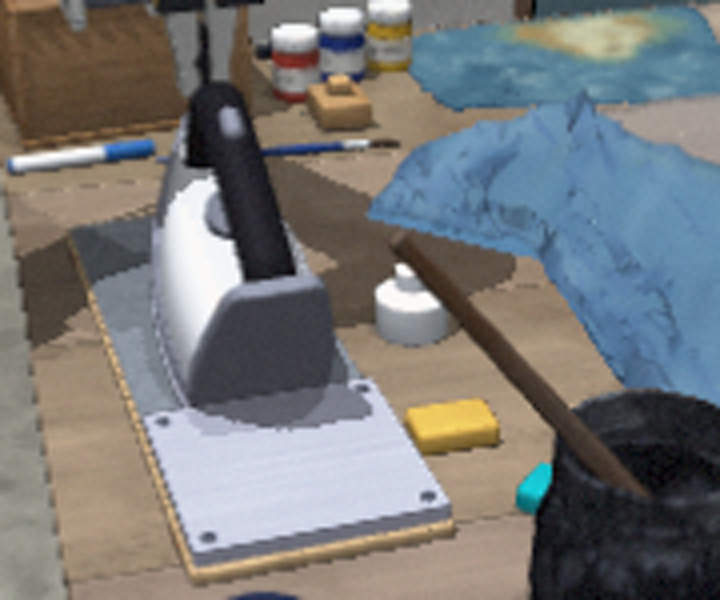

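Call:
{"api": "apply_moves", "payload": {
  "deltas": "0 -0.9 -0.55 0; 0 -0.9 -0.5 0; 0 -0.95 -0.45 0; 0 -0.95 -0.4 0; 0 -1 -0.35 0; 0 -1 -0.3 0"
}}

```text
t: 20.58
eef_pos: [0.4657, -0.0361, 0.2149]
ee_rot: [-3.141, 0.001, -3.085]
force: [0.0, 2.9, 4.6]
width: 0.0004
```

```bash
python3 look.py s16
```

```text
20.57 [ 0.4657 -0.0361  0.2149] [-3.141e+00  1.000e-03 -3.085e+00] [0.02 2.94 4.58]
```

View pics/s16.png

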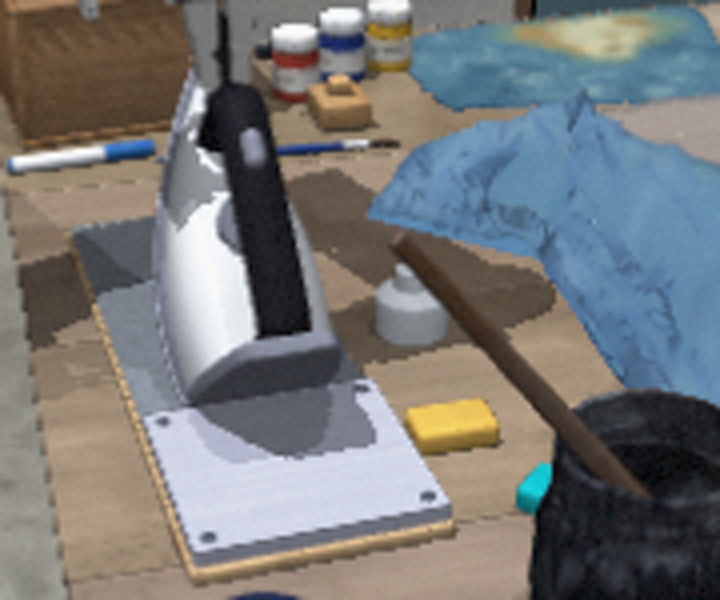

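Call:
{"api": "apply_moves", "payload": {
  "deltas": "0 -0.8 -0.25 0; 0 -0.8 -0.15 0; 0 -0.7 -0.1 0; 0 -0.7 -0.1 0; 0 -0.7 -0.1 0"
}}

```text
t: 21.25
eef_pos: [0.4672, -0.0728, 0.221]
ee_rot: [-3.142, -0.001, -3.085]
force: [0.6, 0.0, -0.2]
width: 0.0
```

```bash
python3 look.py s17
```

```text
21.25 [ 0.4672 -0.0728  0.221 ] [-3.142e+00 -1.000e-03 -3.085e+00] [ 0.62  0.01 -0.2 ]
```

View pics/s17.png

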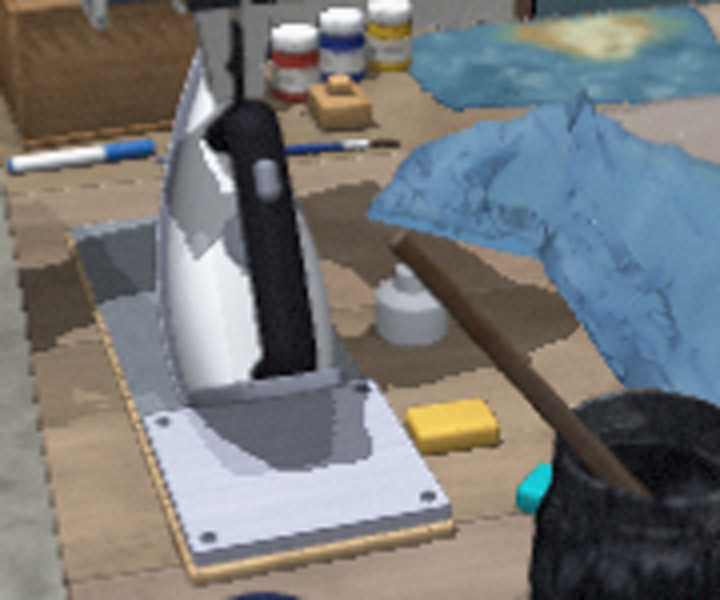

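Call:
{"api": "apply_moves", "payload": {
  "deltas": "0 -0.9 0 0; 0 -0.9 0 0"
}}

```text
t: 21.55
eef_pos: [0.4686, -0.0909, 0.2214]
ee_rot: [-3.141, -0.0, -3.085]
force: [0.1, 0.9, 3.8]
width: 0.0004
```

```bash
python3 look.py s18
```

```text
21.55 [ 0.4686 -0.0909  0.2214] [-3.141 -0.    -3.085] [0.07 0.92 3.78]
```

View pics/s18.png

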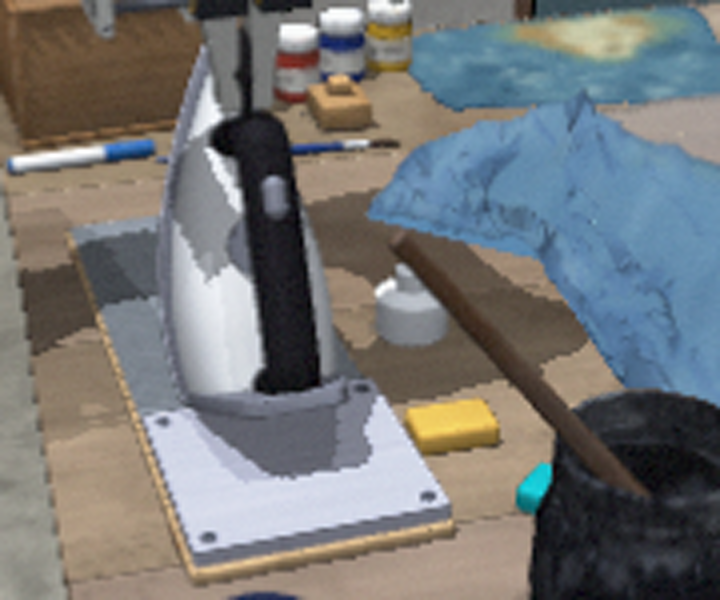

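Call:
{"api": "apply_moves", "payload": {
  "deltas": "0 -0.8 0 0; 0 -0.8 0 0; 0 0 -3 0; 0 0 -6 0; 0 1 -3 0"
}}

```text
t: 22.22
eef_pos: [0.4696, -0.0969, 0.3442]
ee_rot: [-3.141, 0.003, -3.086]
force: [0.7, 0.0, -0.6]
width: 0.0003
```

```bash
python3 look.py s19
```

```text
22.23 [ 0.4696 -0.0969  0.3442] [-3.141e+00  3.000e-03 -3.086e+00] [ 0.69  0.02 -0.61]
```

View pics/s19.png

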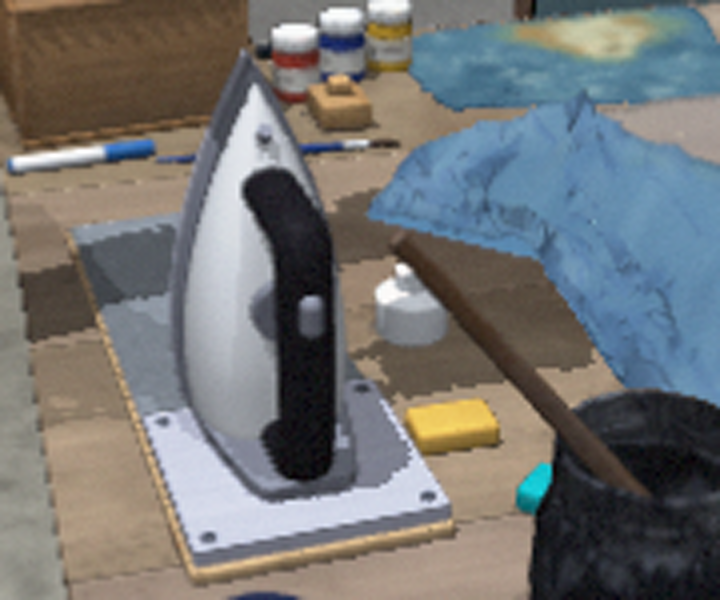

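Call:
{"api": "apply_moves", "payload": {
  "deltas": "0 4 -1 0; 0 5 0 0; 0 5 0 0; 0 5 0 0; 0 5 0 0; 0 4 0 0; 0 0 0 0; 0 0 0 0"
}}

```text
t: 23.28
eef_pos: [0.453, 0.1831, 0.3509]
ee_rot: [-3.141, -0.001, -3.085]
force: [-0.2, -1.2, 0.2]
width: 0.0004
```

```bash
python3 look.py s20; python3 top.py t20
python3 - <<'E'
from h import *
g=grab('top','top20.png')
E
```

```text
23.27 [0.453  0.1831 0.3509] [-3.141e+00 -1.000e-03 -3.085e+00] [-0.21 -1.16  0.17]
23.32 [0.4531 0.1827 0.351 ] [-3.141 -0.    -3.085] [-0.7  -0.86  1.17]
```

View pics/s20.png

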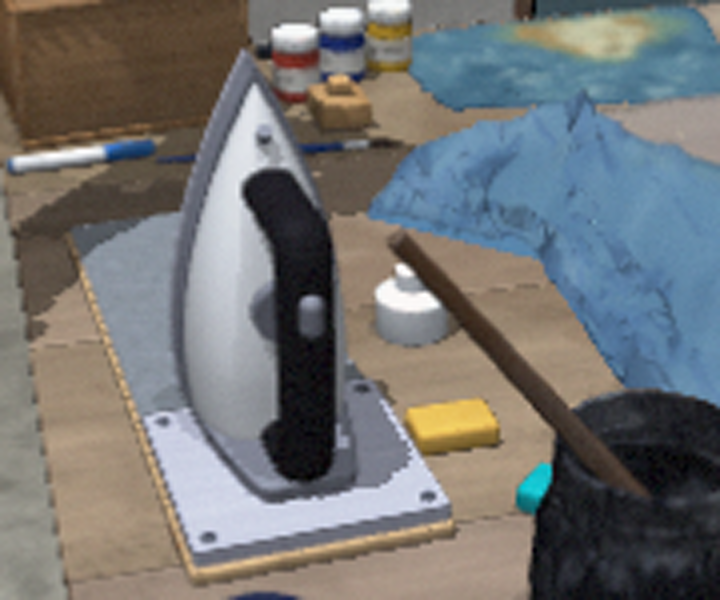

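View pics/t20.png

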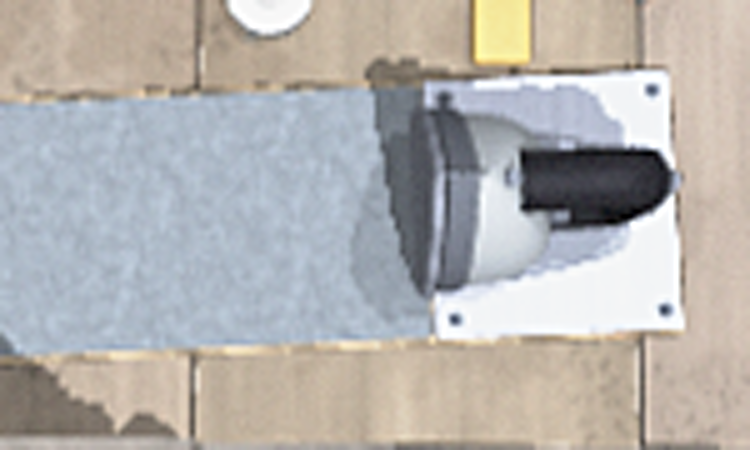

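View pics/top20.png

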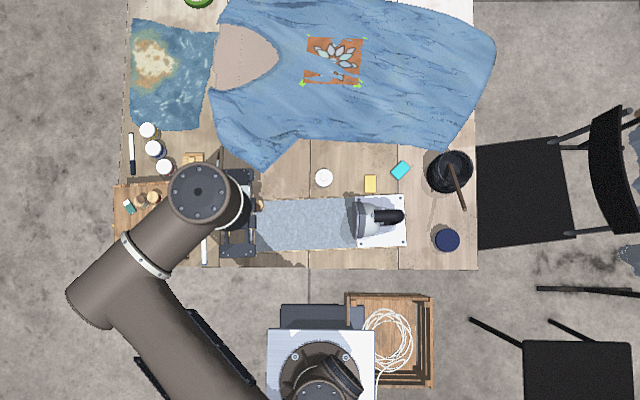

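```bash
python3 -c "
from station import job,readout
print(job.job_done()); print(readout.get_state()['t'])"
```

```text
the job is handed in; nothing more can be done
None
the job is handed in; nothing more can be done
```

The job is done and was handed in at about 23 s. The wax is off the board, and the iron stands by itself on its heel on the rest.

- **Wax:** My first push made it slide off sideways, to the left of the fingers. I turned the tool a quarter turn and pushed again from behind. It went over the far edge and lies flat on the table, clear of the glue pot and the turquoise look-alike block.
- **Iron:** I slid it back along the board until the heel met the step, where the push force jumped to about 14 N. I then tipped it up along an arc with the shut fingertips on the front of the handle. It passed its balance point and fell onto its heel.

**Last checks:** Two side views about 1 s apart show the iron standing still. In the top view its sole edge runs parallel to the step as far as I can judge by eye, so I did not measure the final angle. The glue pot, jar, cream pot and look-alike block show no visible shift, and the arm was clear of everything. The spool was mostly hidden by the arm in the last top view. I never touched it, and the part I could see was in its usual place.

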